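Reset the painting bench: cups to the ware board, a fresh plate on every banding wheel

ROBOT

A 6-joint arm with a two-finger parallel gripper is mounted at the origin on the work surface. World frame = base frame: x ahead of the robot, y to its left, z up, the work surface at z = 0. Lengths are in m, angles in degrees, forces in N, time in s.
With the tool pointing down it reaches from about 0.25 to 0.725 m from the base axis. Payload 4 kg.
Tool frame: the origin (TCP) lies at the centre of the arm's flange, where the gripper is bolted on; the fingertips stand 173 mm ahead of it and the grasp point (between the pads) lies 155 mm ahead of it; z points along the fingers, y is the line along which they close (so a half turn about z gives the same grasp; the last joint's range is limited). The gripper opens to 85 mm and grips with 20 to 120 N. Pads are 22 mm wide; open, the fingers measure 114 mm over their backs; the gripper's body (76 mm by 85 mm) begins 54 mm behind the grasp point. The pads swing forward as they close: fully open they stand 13 mm farther back than shut.
Start: joints at [-63.312, 13.785, 0.286, 76.501, 0, 90], TCP at [0.225, -0.447, 0.405] pointing down, gripper open.
Joint ranges: [-155.79, 155.79], [-60.16, 107.12], [-62.33, 73.08], [-114, 123.19], [-81.49, 82.49], [-180, 180]. Speed limits (degrees/s): [159.86, 159.86, 180, 180, 180, 180].

INTERFACE

Orientations are given as [roll, pitch, yaw] about the fixed x, y, z axes, in that order (R = Rz(yaw) Ry(pitch) Rx(roll)).
In Python, from plant import sensors, read_camera, camera_model, env gives the robot as it stands.
- The arm moves only by the tool servo_tool, never from a script. Its argument "motion" is a list of rows, each a list of 2 entries, a list of its own where there are three numbers: the shift along the tool's x, y, z normalised to -1 to 1, where 1 is 0.5 m, then the turn, a rotation vector about the tool's x, y, z normalised to -1 to 1, where 1 is 90 degrees. In form: [[[tx, ty, tz], [ax, ay, az]], ...]. A call has 1 to 12 rows; each row shifts and turns the commanded pose from where the row before left it, along the tool's axes as they then stand; what a row does not reach is not made up. A row lasts 1/8 s, in which the tool goes at most 62.5 mm and 10.7 degrees, less where a joint would pass 70% of its speed; a pose out of reach is approached as far as the arm can. A call with a number of a shift or a turn outside -1 to 1 is refused whole. A call with a gripper value outside its range is refused whole. "gripper" is the opening, from -1 (shut) to 1 (fully open), so that 0 is half open, set as the call begins (left out, the last holds). The fingers move at their own pace and stop on an object; the grip force is fixed at half the most. Time passes only in rows, so rows that do not move let the fingers close. It gives the time, the measured TCP pose, the force, the opening and the grip force at its end, in the units of the state.
- sensors.state(): the state, without advancing time (a new reading comes with each control period).
- read_camera(name): name is "scene" or "side" or "wrist"; returns (picture, depth): 420x560x3 uint8, red, green, blue; 420x560 float32, m along the optical axis (not along the pixel's ray), 0 where there is no reading.
- camera_model(name): a dict with "camera_matrix" (3x3 intrinsics, pixels), "rvec" (rotation vector, rad) and "tvec" (3), from world to camera coordinates, as OpenCV has them. Camera axes: x right, y down, z forward; pixel columns grow to the right and rows downward; lengths in m; the calibration is good to about 2 mm. A picture is of the moment at which its call begins: read the wrist's pose just before it. camera_model takes no time and is no camera call; for the wrist camera it gives the pose at the moment of the call.
- env.sign_off(): hands the job in; it is judged then, once.
The state is a dict: "time_s": time; "joint_positions": joint angles; "qd": joint speeds; "joint_torque": joint torques, N m; "tcp_pos": TCP position; "eef_rot": TCP orientation; "contact_force": force on the tool from outside, world axes, zero at the start; "torque": the same for the moment, N m; "width": finger opening in m; "grip_force": force on a finger pad.
Only numpy, scipy, OpenCV 4.12 (cv2) and the standard library are available. Lean on these libraries where they do the work, as an engineer would, in place of code of your own. Each camera call takes 0.05 s, during which the arm holds its last target. There are 200 camera calls.

TASK

Get the pottery painting bench ready for the next class: take every painted cup, the one left standing on the stack in the spring plate dispenser as well as those still on the banding wheels, and stand it upright on the ware board, and lay one blank plate from the dispenser flat and centred on each of the four banding wheels. Leave the spare plates in the dispenser, do not tip a cup over, and leave the other things on the bench where they are.

Things in the scene. Friction and masses are not known exactly. Their poses are not given: they have to be found in the camera images.
- board_top (a point): Ware board: a fixed flat wooden plank, 150 mm along its own x, 460 mm along its own y, 12 mm thick, lying on the bench. The point is the centre of its top face (z = 12 mm); y runs along its length.
- wheel0_top (a point): Banding wheel (small hand turntable): green cast base, dark round head 140 mm in diameter that turns freely about the vertical. The base does not move. The point is the centre of the head's flat top face, 60 mm above the bench; its z axis points up.
- wheel1_top (a point): Banding wheel (small hand turntable): green cast base, dark round head 140 mm in diameter that turns freely about the vertical. The base does not move. The point is the centre of the head's flat top face, 60 mm above the bench; its z axis points up.
- wheel2_top (a point): Banding wheel (small hand turntable): green cast base, dark round head 140 mm in diameter that turns freely about the vertical. The base does not move. The point is the centre of the head's flat top face, 60 mm above the bench; its z axis points up.
- wheel3_top (a point): Banding wheel (small hand turntable): green cast base, dark round head 140 mm in diameter that turns freely about the vertical. The base does not move. The point is the centre of the head's flat top face, 60 mm above the bench; its z axis points up.
- dispenser_level (a point): Plate dispenser, fixed: steel base 150 (its x) by 90 mm (its y), corner angles up to 126 mm, blue skirt up to 62 mm, open top. The point is on its centre line 130 mm above the bench, the level the topmost plate's top face returns to. x runs along the plates. Above the skirt the middle 76 mm of each long side is open for fingers; the angles leave 2 mm play round the plates.
- lift (a joint): The dispenser's spring platform: how far it is pressed down, in m (0 = empty, at the 130 mm level; 0.112 = lowest). Spring 126 N/m, damped: it sinks 14 mm, one plate's height, for each 0.18 kg plate, and rises by itself in about 1 s when a plate or other weight is taken off.
- plate0_center (a point): Blank bisque plate (terracotta), 0.18 kg, topmost of six in the dispenser at the start. Slab 120 (its x) by 64 (its y) by 8 mm on a foot 98 x 44 mm, 6 mm high: 14 mm high in all; the slab's long edges overhang the foot by 10 mm. The point is its centre, 7 mm above its underside; z points up out of its top face.
- plate1_center (a point): Blank bisque plate (terracotta), 0.18 kg, number 2 from the top of six in the dispenser at the start. Slab 120 (its x) by 64 (its y) by 8 mm on a foot 98 x 44 mm, 6 mm high: 14 mm high in all; the slab's long edges overhang the foot by 10 mm. The point is its centre, 7 mm above its underside; z points up out of its top face.
- plate2_center (a point): Blank bisque plate (terracotta), 0.18 kg, number 3 from the top of six in the dispenser at the start. Slab 120 (its x) by 64 (its y) by 8 mm on a foot 98 x 44 mm, 6 mm high: 14 mm high in all; the slab's long edges overhang the foot by 10 mm. The point is its centre, 7 mm above its underside; z points up out of its top face.
- plate3_center (a point): Blank bisque plate (terracotta), 0.18 kg, number 4 from the top of six in the dispenser at the start. Slab 120 (its x) by 64 (its y) by 8 mm on a foot 98 x 44 mm, 6 mm high: 14 mm high in all; the slab's long edges overhang the foot by 10 mm. The point is its centre, 7 mm above its underside; z points up out of its top face.
- plate4_center (a point): Blank bisque plate (terracotta), 0.18 kg, number 5 from the top of six in the dispenser at the start. Slab 120 (its x) by 64 (its y) by 8 mm on a foot 98 x 44 mm, 6 mm high: 14 mm high in all; the slab's long edges overhang the foot by 10 mm. The point is its centre, 7 mm above its underside; z points up out of its top face.
- plate5_center (a point): Blank bisque plate (terracotta), 0.18 kg, number 6 from the top of six in the dispenser at the start. Slab 120 (its x) by 64 (its y) by 8 mm on a foot 98 x 44 mm, 6 mm high: 14 mm high in all; the slab's long edges overhang the foot by 10 mm. The point is its centre, 7 mm above its underside; z points up out of its top face.
- cup0_center (a point): Painted cup, blue or white with a coloured band: open, straight-sided, 64 mm in diameter, 56 mm high, wall 4.5 mm, foot 54 mm wide, about 0.16 kg. The point is its centre, 28 mm above its foot; z points up. At the start it stands on the topmost plate in the dispenser and weighs the stack down by about 12 mm.
- cup1_center (a point): Painted cup, blue or white with a coloured band: open, straight-sided, 64 mm in diameter, 56 mm high, wall 4.5 mm, foot 54 mm wide, about 0.16 kg. The point is its centre, 28 mm above its foot; z points up. At the start it stands on one of the banding wheels, if present (None if absent).
- cup2_center (a point): Painted cup, blue or white with a coloured band: open, straight-sided, 64 mm in diameter, 56 mm high, wall 4.5 mm, foot 54 mm wide, about 0.16 kg. The point is its centre, 28 mm above its foot; z points up. At the start it stands on one of the banding wheels, if present (None if absent).
- cup3_center (a point): Painted cup, blue or white with a coloured band: open, straight-sided, 64 mm in diameter, 56 mm high, wall 4.5 mm, foot 54 mm wide, about 0.16 kg. The point is its centre, 28 mm above its foot; z points up. At the start it stands on one of the banding wheels, if present (None if absent).
- cup4_center (a point): Painted cup, blue or white with a coloured band: open, straight-sided, 64 mm in diameter, 56 mm high, wall 4.5 mm, foot 54 mm wide, about 0.16 kg. The point is its centre, 28 mm above its foot; z points up. At the start it stands on one of the banding wheels, if present (None if absent).
- jar_a: Bystander, to be left alone: Amber glaze jar with black cap, 48 mm in diameter, 68 mm high. Origin at the centre of its underside.
- jar_b: Bystander, to be left alone: Green glaze jar with white cap, 48 mm in diameter, 62 mm high. Origin at the centre of its underside.
- brush: Bystander, to be left alone: Brush lying on the bench, 170 mm long (its x). Origin at the centre of its underside.
- slip_bottle: Bystander, to be left alone: White bottle with red cap, 54 mm in diameter, 130 mm high. Origin at the centre of its underside.
- wood_rib: Bystander, to be left alone: Flat wooden rib 60 x 110 x 9 mm. Origin at the centre of its underside.
- water_pot: Bystander, to be left alone: Dark clay water pot, 76 mm in diameter, 60 mm high. Origin at the centre of its underside.
Mind the look-alikes: they are no part of the job. Leave any red look-alike of the part that bears plate4_center alone.

How it is judged:
By the outcome, as a careful person would: the job done as asked, in the order asked, and still so for the second after the job is handed in, with the robot touching nothing.
Of cup1, cup2, cup3, cup4 only 1 to 4 are there at a start; the rules pass over those that are not, and their reading is None.
At some moment in a run one of cup1, cup2, cup3, cup4 may be knocked a few centimetres aside while the robot is not near it.
It also fails if it takes over 210 s, if anything falls off the work surface, if the arm or the gripper's body presses on something with over 40 N, if the wrist force passes 120 N, or if a joint passes its speed limit or range.

## Working session

There is one attempt and no reset: what is moved stays moved. The work goes in short steps, Python scripts to look and compute and a tool call to move; the robot and the scene stay as the last step left them, time stands still between calls to the robot, and variables do not carry over. Pictures are saved under pics/ and viewed, at most 14 in all, crops included, and the job is handed in when it is done.

Besides the shell and the picture viewer there is one more tool, called after ">>>" by a JSON object that holds its "fn" and its "kwargs". servo_tool: Moves the arm, as the interface text tells. Its arguments: {"type":"object","properties":{"motion":{"type":"array"},"gripper":{"type":"number"}},"required":["motion"]}

```bash
ls; mkdir -p pics
cat > h.py <<'E'
import numpy as np, cv2
from plant import sensors, read_camera, camera_model, env
def cam(n):
    m=camera_model(n); K=np.array(m["camera_matrix"]); R=cv2.Rodrigues(np.array(m["rvec"],float))[0]; t=np.array(m["tvec"],float).ravel()
    im,d=read_camera(n); return im,d,K,R,t
def pts(d,K,R,t):
    h,w=d.shape; v,u=np.mgrid[:h,:w]
    p=np.stack([(u-K[0,2])/K[0,0]*d,(v-K[1,2])/K[1,1]*d,d],-1)
    return (p-t)@R
def ray(u,v,z,K,R,t):
    r=R.T@np.array([(u-K[0,2])/K[0,0],(v-K[1,2])/K[1,1],1]); c=-R.T@t
    return c+r*(z-c[2])/r[2]
def save(n,im): cv2.imwrite(f"pics/{n}.png",cv2.cvtColor(im,cv2.COLOR_RGB2BGR))
E
python3 - <<'E'
from h import *
print(sensors.state())
for n in ("scene","side"):
    im,d,K,R,t=cam(n); save(n,im); np.savez(f"{n}.npz",im=im,d=d,K=K,R=R,t=t)
    print(n,-R.T@t,R[2])
E
```

```text
pics
{'time_s': 0.0, 'joint_positions': array([-6.33104010e+01,  1.38320748e+01,  2.13933013e-01,  7.65017081e+01,
        7.12585391e-04,  8.99977477e+01]), 'qd': array([-0.04490838,  0.06677856,  0.0762861 , -0.1096499 , -0.06586267,
        0.00069396]), 'joint_torque': array([-3.33963044e-04, -3.72319651e+01,  2.52405918e+01,  1.69858657e-02,
        8.33772816e-06,  7.90713415e-06]), 'tcp_pos': array([ 0.22445959, -0.44648651,  0.40381512]), 'eef_rot': array([-1.79880150e+02, -7.17295226e-04,  2.66918498e+01]), 'contact_force': array([-0.25999055, -0.01570693,  0.70163798]), 'torque': array([0.00697918, 0.01777427, 0.03877751]), 'grip_force': 0.0, 'width': 0.08531443136621422}
scene [ 1.11434474 -0.60813413  0.80881234] [-0.58997378  0.53503305 -0.60470702]
side [-0.0710191  -0.75537676  0.92091747] [ 0.41164057  0.62269989 -0.66542985]
```

View pics/scene.png

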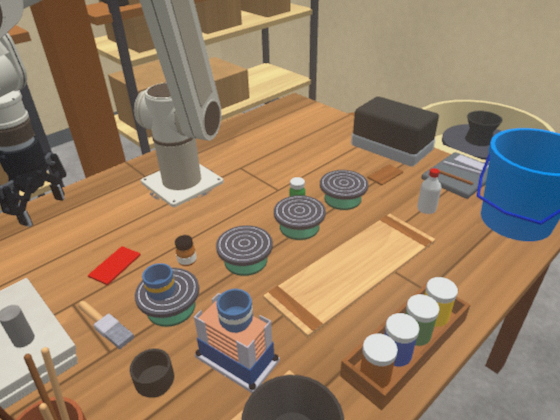

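View pics/side.png

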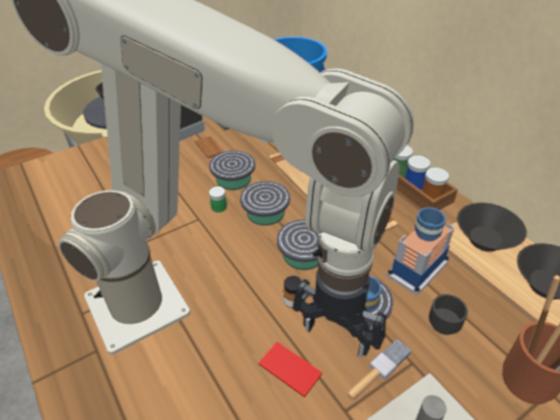

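The scene view shows wheels at (168,290), (245,245), (300,211) and (344,184). One cup stands on the nearest wheel at (157,281) and cup0 on the dispenser at (235,308). The board is at (350,270). The red flat thing at (115,265) is the plate look-alike, to be left alone; the plates meant are the terracotta ones in the dispenser. The side view agrees, with no other cups.

```bash
cat > m.py <<'E'
from h import *
f=np.load("scene.npz"); im,d,K,R,t=[f[k] for k in("im","d","K","R","t")]
P=pts(d,K,R,t); P[d==0]=np.nan
hsv=cv2.cvtColor(im,cv2.COLOR_RGB2HSV)
def circ(xy):
    A=np.c_[2*xy,np.ones(len(xy))]; s=np.linalg.lstsq(A,(xy**2).sum(1),rcond=None)[0]
    return s[:2],np.sqrt(s[2]+s[0]**2+s[1]**2)
Z=P[...,2]
def box(u0,v0,u1,v1,zl,zh):
    m=np.zeros(Z.shape,bool); m[v0:v1,u0:u1]=1
    return m&(Z>zl)&(Z<zh)
for b in [(132,262,202,325),(214,222,276,275),(272,193,328,238),(318,168,370,208)]:
    m=box(*b,.053,.067); q=P[m][:,:2]
    c,r=cv2.minEnclosingCircle(q.astype(np.float32)); h=cv2.convexHull(q.astype(np.float32))[:,0]
    print("wheel",np.round(c,4),round(r,4),np.round(circ(h)[0],4),round(circ(h)[1],4),np.nanmedian(Z[m]))
for n,b,z in [("cupw",(138,255,182,302),.105),("cup0",(212,280,258,335),.16)]:
    m=box(*b,z,.25); q=P[m]; zt=np.percentile(q[:,2],95)
    q=q[q[:,2]>zt-.006][:,:2]; c,r=cv2.minEnclosingCircle(q.astype(np.float32)); print(n,np.round(c,4),r,zt,len(q))
# dispenser
m=box(185,280,285,385,.07,.126); print("disp",cv2.minAreaRect(P[m][:,:2].astype(np.float32)))
m=box(185,280,285,385,.1,.126); print("disp hi",cv2.minAreaRect(P[m][:,:2].astype(np.float32)),P[m][:,2].max())
m=box(265,210,436,332,.008,.03); 
q=cv2.morphologyEx(m.astype(np.uint8),cv2.MORPH_OPEN,np.ones((5,5)))>0
print("board",cv2.minAreaRect(P[q][:,:2].astype(np.float32)),np.nanmedian(Z[q]))
for n,b in [("bottle",(415,165,442,215)),("jar_a",(172,232,200,268)),("jar_b",(285,175,308,200))]:
    m=box(*b,.03,.2);print(n,np.nanmedian(P[m],0))
E
python3 m.py
```

```text
wheel [ 0.4205 -0.3116] 0.0714 [ 0.42   -0.3124] 0.0698 0.060076449530235485
wheel [ 0.4195 -0.0905] 0.0724 [ 0.42   -0.0906] 0.0704 0.06004761402550203
wheel [0.4202 0.0995] 0.073 [0.4218 0.1009] 0.0706 0.0599505513234023
wheel [0.4211 0.2476] 0.1097 [0.4242 0.2495] 0.0924 0.05994425351045054
cupw [ 0.4163 -0.3239] 0.0334257073700428 0.11733324685763245 199
cup0 [ 0.6357 -0.2865] 0.0330694280564785 0.17586906793114765 296
disp ((0.6660205721855164, -0.2871536612510681), (0.2064879685640335, 0.08916474133729935), 5.186639308929443)
disp hi ((0.6298857927322388, -0.2905939519405365), (0.12974616885185242, 0.07494497299194336), 12.112854957580566) 0.12596424878451368
board ((0.5625373721122742, 0.08496500551700592), (0.462002158164978, 0.28843212127685547), 87.3024673461914) 0.011923806887607358
bottle [0.62720691 0.40520121 0.07876915]
jar_a [ 0.32512095 -0.20118997  0.0606639 ]
jar_b [0.33630233 0.17915682 0.05927709]
```

Run:
```python
import cv2
im=cv2.imread("pics/scene.png")[255:395,85:295]
cv2.imwrite("pics/crop1.png",cv2.resize(im,None,fx=3.8,fy=3.8,interpolation=cv2.INTER_CUBIC))
```

```text
(no output)
```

View pics/crop1.png

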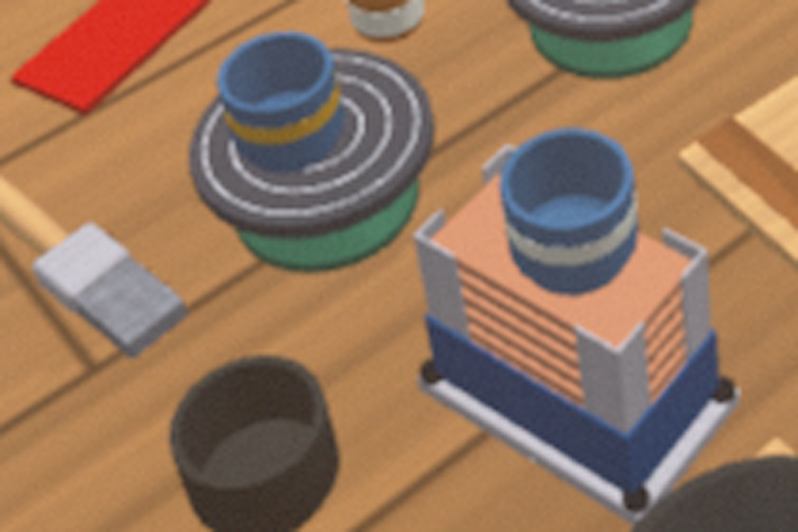

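The crop confirms it: terracotta plates in the steel and blue dispenser with cup0 (white band) on top, and a second cup (yellow band) on wheel0. The red plate lies apart at upper left. Next I refine the yaws and the board, and measure where the fingertips reach.

```bash
cat >> m.py <<'E'
print("----")
H,S,V=cv2.split(hsv)
# terracotta top face / slabs
m=box(185,280,285,385,.100,.124)
q=P[m]; top=q[np.abs(q[:,2]-np.median(q[q[:,2]>.112][:,2]))<.004]
h=cv2.minAreaRect(top[:,:2].astype(np.float32)); print("plate top",np.median(top[:,2]),h)
# blue skirt
m=box(185,280,285,385,.02,.058)&(H>105)&(H<130)&(S>110); m=cv2.erode(m.astype(np.uint8),np.ones((3,3)))>0
q=P[m]; 
rng=np.random.default_rng(0)
def line(q):
    best=0
    for _ in range(400):
        a,b=q[rng.choice(len(q),2,False)]; n=np.array([-(b-a)[1],(b-a)[0]]); n=n/(np.linalg.norm(n)+1e-9)
        i=np.abs((q-a)@n)<.002
        if i.sum()>best: best=i.sum(); bi=i
    vx,vy,x,y=cv2.fitLine(q[bi].astype(np.float32),cv2.DIST_L2,0,.01,.01).ravel()
    return bi,np.degrees(np.arctan2(vy,vx)),(x,y),q[bi].min(0),q[bi].max(0)
q=q[:,:2]; r=line(q); print("skirt",r[1:],len(q)); r2=line(q[~r[0]]); print(r2[1:])
# board
m=box(255,205,445,340,.009,.0145); m=cv2.morphologyEx(m.astype(np.uint8),cv2.MORPH_OPEN,np.ones((5,5)))
n,l,st,_=cv2.connectedComponentsWithStats(m); k=1+np.argmax(st[1:,4]); q=P[l==k]; q=q[np.abs(q[:,2]-.012)<.0025]
print("board",st[k],cv2.minAreaRect(q[:,:2].astype(np.float32)))
m=box(322,170,366,206,.055,.065); q=P[m][:,:2]; q=q[np.hypot(*(q-[.42,.255]).T)<.09]; h=cv2.convexHull(q.astype(np.float32))[:,0]; print("w3",circ(h),q.min(0),q.max(0))
# gripper
m=box(0,60,75,225,.15,.35); q=P[m]; print("tip low",np.percentile(q[:,2],[0.2,1,3]))
E
python3 m.py | sed -n '/----/,$p'
```

```text
----
plate top 0.11900357530916712 ((0.630374550819397, -0.2914012670516968), (0.1285494863986969, 0.07353708893060684), 12.713540077209473)Traceback (most recent call last):
  File "m.py", line 45, in <module>
    q=q[:,:2]; r=line(q); print("skirt",r[1:],len(q)); r2=line(q[~r[0]]); print(r2[1:])
                 ~~~~^^^
  File "m.py", line 40, in line
    a,b=q[rng.choice(len(q),2,False)]; n=np.array([-(b-a)[1],(b-a)[0]]); n=n/(np.linalg.norm(n)+1e-9)
          ~~~~~~~~~~^^^^^^^^^^^^^^^^
  File "numpy/random/_generator.pyx", line 864, in numpy.random._generator.Generator.choice
ValueError: a must be a positive integer unless no samples are taken
```

>>> {"fn": "servo_tool", "kwargs": {"motion": [[[0.1, 0.01, 0], [0, 0, 0]], [[0.1, 0.01, 0], [0, 0, 0]], [[0.1, 0.01, 0], [0, 0, 0]], [[0.1, 0.01, 0], [0, 0, 0]], [[0.1, 0.01, 0], [0, 0, 0]], [[0.1, 0.01, 0], [0, 0, 0]], [[0.1, 0.01, 0], [0, 0, 0]], [[0.06, 0.01, 0], [0, 0, 0]], [[0, 0, 0], [0, 0, 0]]], "gripper": 0.7}}

```text
time_s: 1.23
tcp_pos: [0.5839, -0.3104, 0.4028]
eef_rot: [-179.9, 0.1, 26.9]
contact_force: [-0.4, 0.4, -1.2]
width: 0.0727
grip_force: 0.0
```

```bash
sed -i 's/(H>105)&(H<130)&(S>110)/(H>100)\&(H<135)\&(S>70)/; s/,.02,.058)/,.01,.06)/' m.py; python3 m.py | sed -n '/----/,$p'
python3 - <<'E'
from h import *
im,d,K,R,t=cam("wrist"); save("w1",im); np.savez("w1.npz",im=im,d=d,K=K,R=R,t=t); print(-R.T@t,R)
s,ds,K2,R2,t2=cam("scene");P=pts(ds,K2,R2,t2); st=sensors.state()
m=(ds>0)&(np.hypot(P[...,0]-st['tcp_pos'][0],P[...,1]-st['tcp_pos'][1])<.075)&(P[...,2]>.195)
print(st['tcp_pos'][2],st['width'],np.percentile(P[m][:,2],[.1,.5,1,2,5])); save("s2",s)
E
```

```text
----
plate top 0.11900357530916712 ((0.630374550819397, -0.2914012670516968), (0.1285494863986969, 0.07353708893060684), 12.713540077209473)
skirt (np.float32(12.376827), (np.float32(0.64514095), np.float32(-0.32606986)), array([ 0.57874474, -0.3410314 ]), array([ 0.70280658, -0.31121281])) 695
(np.float32(-77.63197), (np.float32(0.6949432), np.float32(-0.28052303)), array([ 0.68645206, -0.31100724]), array([ 0.70181094, -0.24744984]))
board [ 282  223  112   91 3354] ((0.6301754713058472, 0.07179556787014008), (0.38011330366134644, 0.14954876899719238), 87.27973937988281)
w3 (array([0.42016748, 0.28116343]), np.float64(0.06739250242652384)) [0.34939937 0.21511956] [0.4895091  0.34467113]
tip low [0.15069026 0.15379622 0.16249799]
[ 0.65199437 -0.2751384   0.37244734] [[ 0.45246932 -0.89177789 -0.0019267 ]
 [-0.85054301 -0.43219499  0.29963993]
 [-0.26804497 -0.13393914 -0.95405042]]
0.4037275481380454 0.07272771588674296 [0.24085899 0.24948013 0.25679517 0.27210295 0.3052011 ]
```

View pics/w1.png

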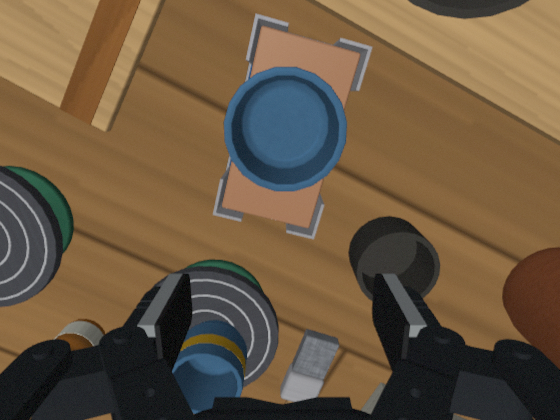

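The wrist view shows cup0 at (286,128) on the dispenser, whose corner angles are near (268,30), (358,60), (230,208) and (308,222). The fingertips are at (180,285) and (390,285).

```bash
cat > w.py <<'E'
from h import *
def look(n="wrist"):
    st=sensors.state(); im,d,K,R,t=cam(n); P=pts(d,K,R,t); P[d==0]=np.nan
    return im,d,K,R,t,P,st
def circ_at(P,c,r,z0,z1):
    m=(np.hypot(P[...,0]-c[0],P[...,1]-c[1])<r)&(P[...,2]>z0)&(P[...,2]<z1); q=P[m]
    return cv2.minEnclosingCircle(q[:,:2].astype(np.float32)),np.median(q[:,2]),len(q)
def togo(target,yaw,st=None):
    st=st or sensors.state(); p=np.array(st['tcp_pos']); y=np.radians(st['eef_rot'][2]); D=np.array(target)-p
    c,s=np.cos(y),np.sin(y); tl=np.array([c*D[0]+s*D[1],s*D[0]-c*D[1],-D[2]])/.5
    print("p",p.round(4),"yaw",st['eef_rot'][2].round(2),"shift",tl.round(4),"turn z",round(-(yaw-st['eef_rot'][2])/90,4))
E
python3 - <<'E'
from w import *
f=np.load("w1.npz"); im,d,K,R,t=[f[k] for k in("im","d","K","R","t")]; P=pts(d,K,R,t); P[d==0]=np.nan
print(circ_at(P,(.635,-.287),.045,.168,.185))
q=P[250:330,130:190].reshape(-1,3); q=q[q[:,2]>.19]; print("tipL",np.nanpercentile(q,[0,1,5,50],axis=0)[:,2], len(q))
q=P[250:330,375:420].reshape(-1,3); q=q[q[:,2]>.19]; print("tipR",np.nanpercentile(q,[0,1,5,50],axis=0)[:,2])
m=(P[...,2]>.121)&(P[...,2]<.13)&(np.hypot(P[...,0]-.63,P[...,1]+.29)<.09); m[60:200,220:350]=0
print("angles",cv2.minAreaRect(P[m][:,:2].astype(np.float32)),m.sum())
hs=cv2.cvtColor(im,cv2.COLOR_RGB2HSV); m=(P[...,2]>.112)&(P[...,2]<.1215)&(np.hypot(P[...,0]-.63,P[...,1]+.29)<.075)&(hs[...,1]>90)
m=cv2.morphologyEx(m.astype(np.uint8),cv2.MORPH_OPEN,np.ones((3,3)))>0
print("plate",cv2.minAreaRect(P[m][:,:2].astype(np.float32)),m.sum(),np.median(P[m][:,2]))
for n,c in [("w0",(.42,-.312)),]:
    q=circ_at(P,c,.085,.054,.066); print(n,q)
print(circ_at(P,(.416,-.324),.045,.108,.125))
togo((.635,-.287,.31),12.5)
E
```

```text
(((0.635108232498169, -0.2849210202693939), 0.031994935125112534), np.float64(0.1752084662780204), 3645)
tipL [0.23803411 0.24074346 0.24363844 0.25900207] 2584
tipR [0.23943565 0.24148456 0.2440307  0.25740354]
angles ((0.6291634440422058, -0.2897369861602783), (0.1286027729511261, 0.07227909564971924), 12.320291519165039) 1339
plate ((0.6292573809623718, -0.28976696729660034), (0.12024237215518951, 0.06396893411874771), 12.397499084472656) 6911 0.11954596568839057
w0 (((0.41857489943504333, -0.3112826645374298), 0.07011047750711441), np.float64(0.060429878083238554), 5557)
(((0.41570743918418884, -0.32201671600341797), 0.03197566047310829), np.float64(0.11455335180378398), 1116)
p [ 0.5819 -0.3117  0.4037] yaw 26.71 shift [0.1171 0.0036 0.1875] turn z 0.1579
```

>>> {"fn": "servo_tool", "kwargs": {"motion": [[[0.0588, 0, 0], [0, 0, 0]], [[0.0588, 0, 0], [0, 0, 0]], [[0, 0, 0], [0, 0, 0.0794]], [[0, 0, 0], [0, 0, 0.0794]], [[0, 0, 0.05], [0, 0, 0]], [[0, 0, 0.05], [0, 0, 0]], [[0, 0, 0.05], [0, 0, 0]], [[0, 0, 0.03], [0, 0, 0]], [[0, 0, 0.02], [0, 0, 0]], [[0, 0, 0], [0, 0, 0]]], "gripper": 1}}

```text
time_s: 2.58
tcp_pos: [0.6342, -0.2856, 0.3044]
eef_rot: [-180.0, 0.0, 12.4]
contact_force: [0.0, -0.4, 0.2]
width: 0.0854
grip_force: 0.0
```

>>> {"fn": "servo_tool", "kwargs": {"motion": [[[0, 0, 0], [0, 0, 0]], [[0, 0, 0], [0, 0, 0]], [[0, 0, 0], [0, 0, 0]], [[0, 0, 0], [0, 0, 0]], [[0, 0, 0], [0, 0, 0]], [[0, 0, 0], [0, 0, 0]]], "gripper": 0.3}}

```text
time_s: 3.32
tcp_pos: [0.6347, -0.2854, 0.3048]
eef_rot: [180.0, -0.0, 12.4]
contact_force: [0.9, -0.9, -0.2]
width: 0.0636
grip_force: 66.0
```

>>> {"fn": "servo_tool", "kwargs": {"motion": [[[0, 0, -0.05], [0, 0, 0]], [[0, 0, -0.07], [0, 0, 0]], [[0.0216, -0.104, 0], [0, 0, 0]], [[0.0216, -0.104, 0], [0, 0, 0]], [[0.0216, -0.104, 0], [0, 0, 0]], [[0.0216, -0.104, 0], [0, 0, 0]], [[0.0216, -0.104, 0], [0, 0, 0]], [[0, 0, 0.08], [0, 0, 0]], [[0, 0, 0.08], [0, 0, 0]], [[0, 0, 0.08], [0, 0, 0]], [[0, 0, 0.06], [0, 0, 0]], [[0, 0, 0.02], [0, 0, 0]]]}}

```text
time_s: 4.82
tcp_pos: [0.6299, -0.0198, 0.2017]
eef_rot: [-179.9, 0.4, 12.4]
contact_force: [0.1, 0.4, -1.8]
width: 0.0636
grip_force: 66.3
```

Run:
```python
from w import *
im,d,K,R,t,P,st=look("scene"); print(st['tcp_pos'],st['contact_force'],st['width']); save("s3",im[170:400,120:450])
```

```text
[ 0.6299202  -0.01976617  0.20170238] [ 0.09368721  0.44515931 -1.79438627] 0.06355688465371698
```

View pics/s3.png

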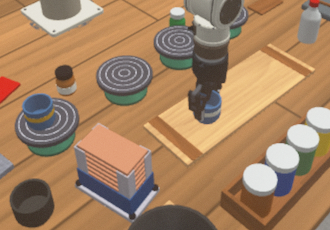

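The cup is over the board, clear of the cleats, at crop (210,108). Now I lower the last bit and release.

>>> {"fn": "servo_tool", "kwargs": {"motion": [[[0, 0, 0.008], [0, 0, 0]], [[0, 0, 0.006], [0, 0, 0]], [[0, 0, 0], [0, 0, 0]], [[0, 0, 0], [0, 0, 0]]]}}

```text
time_s: 5.38
tcp_pos: [0.6323, -0.0199, 0.1994]
eef_rot: [180.0, -0.2, 12.4]
contact_force: [0.0, -0.1, 4.4]
width: 0.0634
grip_force: 66.7
```

>>> {"fn": "servo_tool", "kwargs": {"motion": [[[0, 0, 0], [0, 0, 0]], [[0, 0, 0], [0, 0, 0]], [[0, 0, 0], [0, 0, 0]], [[0, 0, -0.04], [0, 0, 0]], [[0, 0, -0.08], [0, 0, 0]], [[0, 0, -0.1], [0, 0, 0]], [[0, 0, -0.1], [0, 0, 0]], [[0, 0, -0.09], [0, 0, 0]], [[0, 0, 0], [0, 0, 0]]], "gripper": 1}}

```text
time_s: 6.5
tcp_pos: [0.6323, -0.0199, 0.4079]
eef_rot: [179.9, -0.5, 12.4]
contact_force: [-0.1, 1.0, 0.6]
width: 0.0854
grip_force: 0.0
```

Run:
```python
from w import *
im,d,K,R,t,P,st=look("scene"); save("s4",im); np.savez("s4.npz",im=im,d=d,K=K,R=R,t=t)
print(circ_at(P,(.416,-.323),.06,.111,.125),circ_at(P,(.42,-.312),.085,.056,.064))
print("cup0",circ_at(P,(.632,-.02),.05,.06,.075), st['tcp_pos'])
im,d,K,R,t,P,st=look(); save("w2",im); np.savez("w2.npz",im=im,d=d,K=K,R=R,t=t)
for c in [(.42,-.0905),(.4205,.1),(.42,.281)]: 
    try: print(circ_at(P,c,.08,.055,.065))
    except Exception as e: print(e)
togo((.4155,-.323,.405),12.39)
```

```text
(((0.4164077341556549, -0.32334280014038086), 0.0332719050347805), np.float64(0.11488681922781925), 209) (((0.41939499974250793, -0.3117704689502716), 0.07234836369752884), np.float64(0.060180874831838954), 1598)
cup0 (((0.6335217952728271, -0.020144397392868996), 0.033273596316576004), np.float64(0.06610976218236467), 237) [ 0.63231051 -0.01988824  0.40787424]
(((0.4216473400592804, -0.08832325041294098), 0.06967256218194962), np.float64(0.06037771068717467), 6792)
(((0.42169833183288574, 0.10234829038381577), 0.06983066350221634), np.float64(0.060405029929978045), 3766)
(((0.4175291657447815, 0.21886314451694489), 0.012276790104806423), np.float64(0.05555614141236194), 24)
p [ 0.6315 -0.0199  0.4029] yaw 12.4 shift [-0.5521  0.4994 -0.0043] turn z 0.0001
```

View pics/w2.png

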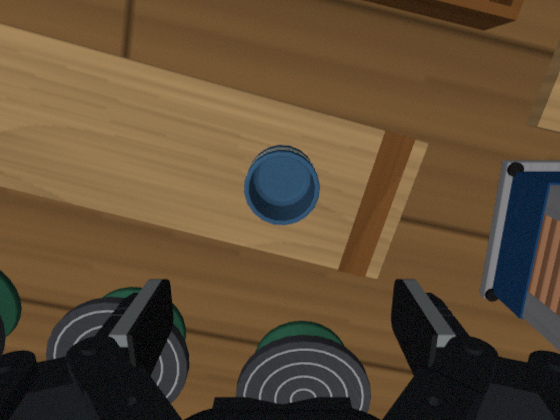

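Cup0 stands upright on the board at (282,185). On to the cup on wheel0.

>>> {"fn": "servo_tool", "kwargs": {"motion": [[[-0.0789, 0.0713, 0], [0, 0, 0]], [[-0.0789, 0.0713, 0], [0, 0, 0]], [[-0.0789, 0.0713, 0], [0, 0, 0]], [[-0.0789, 0.0713, 0], [0, 0, 0]], [[-0.0789, 0.0713, 0], [0, 0, 0]], [[-0.0789, 0.0713, 0], [0, 0, 0]], [[-0.0789, 0.0713, 0], [0, 0, 0]], [[0, 0, 0.05], [0, 0, 0]], [[0, 0, 0], [0, 0, 0]]]}}

```text
time_s: 7.72
tcp_pos: [0.4138, -0.3227, 0.3741]
eef_rot: [-179.6, 0.3, 12.3]
contact_force: [-0.3, 0.1, 0.2]
width: 0.086
grip_force: 0.0
```

Run:
```python
from w import *
im,d,K,R,t,P,st=look("scene")
print(circ_at(P,(.416,-.323),.06,.111,.125),st['tcp_pos'])
```

```text
(((0.4159925580024719, -0.3231017589569092), 0.03363466635346413), np.float64(0.11523156558106049), 206) [ 0.41384313 -0.32269869  0.37413007]
```

Cup unmoved. Descend .29 in all, which brings the TCP to about 0.233... I use .265 (TCP 0.2455).

>>> {"fn": "servo_tool", "kwargs": {"motion": [[[0, 0, 0.08], [0, 0, 0]], [[0, 0, 0.08], [0, 0, 0]], [[0, 0, 0.07], [0, 0, 0]], [[0, 0, 0.035], [0, 0, 0]], [[0, 0, 0], [0, 0, 0]]]}}

```text
time_s: 8.4
tcp_pos: [0.4155, -0.3217, 0.244]
eef_rot: [-179.8, 0.1, 12.5]
contact_force: [-0.4, 0.9, -0.1]
width: 0.0853
grip_force: 0.0
```

>>> {"fn": "servo_tool", "kwargs": {"motion": [[[0, 0, 0], [0, 0, 0]], [[0, 0, 0], [0, 0, 0]], [[0, 0, 0], [0, 0, 0]], [[0, 0, 0], [0, 0, 0]], [[0, 0, 0], [0, 0, 0]], [[0, 0, 0], [0, 0, 0]]], "gripper": 0.3}}

```text
time_s: 9.15
tcp_pos: [0.4161, -0.3232, 0.247]
eef_rot: [179.9, -0.2, 12.4]
contact_force: [0.8, 2.5, 6.5]
width: 0.0628
grip_force: 66.3
```

>>> {"fn": "servo_tool", "kwargs": {"motion": [[[0, 0, -0.06], [0, 0, 0]], [[0, 0, -0.1], [0, 0, 0]], [[0, 0, -0.08], [0, 0, 0]], [[0.0754, -0.0917, 0], [0, 0, 0]], [[0.0754, -0.0917, 0], [0, 0, 0]], [[0.0754, -0.0917, 0], [0, 0, 0]], [[0.0754, -0.0917, 0], [0, 0, 0]], [[0.0754, -0.0917, 0], [0, 0, 0]], [[0.0754, -0.0917, 0], [0, 0, 0]], [[0.0754, -0.0917, 0], [0, 0, 0]], [[0.0757, -0.0916, 0], [0, 0, 0]], [[0, 0, 0.02], [0, 0, 0]]]}}

```text
time_s: 10.65
tcp_pos: [0.6326, 0.1043, 0.3547]
eef_rot: [-180.0, -0.1, 12.7]
contact_force: [-0.2, -0.1, -1.8]
width: 0.0625
grip_force: 66.4
```

>>> {"fn": "servo_tool", "kwargs": {"motion": [[[0, 0, 0.08], [0, 0, 0]], [[0, 0, 0.08], [0, 0, 0]], [[0, 0, 0.08], [0, 0, 0]], [[0, 0, 0.045], [0, 0, 0]], [[0, 0, 0.02], [0, 0, 0]], [[0, 0, 0.01], [0, 0, 0]], [[0, 0, 0], [0, 0, 0]], [[0, 0, 0], [0, 0, 0]]]}}

```text
time_s: 11.65
tcp_pos: [0.632, 0.0999, 0.1991]
eef_rot: [180.0, -0.2, 12.4]
contact_force: [-1.3, -0.1, 0.5]
width: 0.0623
grip_force: 66.7
```

>>> {"fn": "servo_tool", "kwargs": {"motion": [[[0, 0, 0.002], [0, 0, 0]], [[0, 0, 0], [0, 0, 0]], [[0, 0, 0], [0, 0, 0]], [[0, 0, 0], [0, 0, 0]], [[0, 0, -0.042], [0, 0, 0]], [[0, 0, -0.08], [0, 0, 0]], [[0, 0, -0.1], [0, 0, 0]], [[0, 0, -0.1], [0, 0, 0]], [[0, 0, -0.09], [0, 0, 0]], [[0, 0, 0], [0, 0, 0]]], "gripper": 1}}

```text
time_s: 12.9
tcp_pos: [0.6321, 0.1003, 0.4082]
eef_rot: [180.0, -0.6, 12.4]
contact_force: [0.3, 0.3, 0.1]
width: 0.0857
grip_force: 0.0
```

Run:
```python
from w import *
im,d,K,R,t,P,st=look("scene")
print("cup0",circ_at(P,(.632,-.02),.05,.06,.075),"cup1",circ_at(P,(.632,.10),.05,.06,.075),st['tcp_pos'])
print("w0",circ_at(P,(.42,-.312),.085,.056,.064))
im,d,K,R,t,P,st=look(); 
for c in [(.42,-.0905),(.4205,.1),(.42,.281)]: 
    try: print(circ_at(P,c,.085,.056,.064))
    except Exception as e: print(e)
```

```text
cup0 (((0.6331332325935364, -0.021144388243556023), 0.0332089327275753), np.float64(0.06634283802562431), 233) cup1 (((0.6321762204170227, 0.09949828684329987), 0.03375404700636864), np.float64(0.06600973093464695), 203) [0.63213941 0.10027514 0.40815453]
w0 (((0.41915491223335266, -0.3131875693798065), 0.07214497029781342), np.float64(0.06019850931144467), 2364)
(((0.44781261682510376, -0.045704808086156845), 0.03807913884520531), np.float64(0.06025594551978847), 1940)
(((0.4212355613708496, 0.10308316349983215), 0.06997112929821014), np.float64(0.06043428661428161), 9149)
(((0.43845033645629883, 0.2871483862400055), 0.057699404656887054), np.float64(0.060583127022571986), 5558)
```

Both cups are on the board. Next I go above the dispenser for the first plate.

>>> {"fn": "servo_tool", "kwargs": {"motion": [[[-0.0246, 0.1088, 0], [0, 0, 0]], [[-0.0246, 0.1088, 0], [0, 0, 0]], [[-0.0246, 0.1088, 0], [0, 0, 0]], [[-0.0246, 0.1088, 0], [0, 0, 0]], [[-0.0246, 0.1088, 0], [0, 0, 0]], [[-0.0246, 0.1088, 0], [0, 0, 0]], [[-0.0246, 0.1086, 0], [0, 0, 0]], [[0, 0, 0.07], [0, 0, 0]], [[0, 0, 0.066], [0, 0, 0]], [[0, 0, 0], [0, 0, 0]], [[0, 0, 0], [0, 0, 0]]], "gripper": 0.75}}

```text
time_s: 14.38
tcp_pos: [0.6291, -0.29, 0.3347]
eef_rot: [-180.0, 0.0, 12.4]
contact_force: [-0.7, 0.1, 1.2]
width: 0.0748
grip_force: 0.0
```

Run:
```python
from w import *
ss=[];
im,d,K,R,t,P,st=look("wrist"); save("w3",im)
hs=cv2.cvtColor(im,cv2.COLOR_RGB2HSV); m=(P[...,2]>.125)&(P[...,2]<.134)&(np.hypot(P[...,0]-.63,P[...,1]+.29)<.075)&(hs[...,1]>90)
m=cv2.morphologyEx(m.astype(np.uint8),cv2.MORPH_OPEN,np.ones((3,3)))>0
print("plate",cv2.minAreaRect(P[m][:,:2].astype(np.float32)),m.sum(),np.median(P[m][:,2]),st['tcp_pos'],st['eef_rot'],st['width'])
im,d,K,R,t,P,st=look("scene"); save("s5",cv2.resize(im[240:390,150:310],None,fx=3.5,fy=3.5))
tp=st['tcp_pos']; m=(np.hypot(P[...,0]-tp[0],P[...,1]-tp[1])<.07)&(P[...,2]>.14); print("tip",np.percentile(P[m][:,2],[.1,.5,1,2,4]))
m=(P[...,2]>.127)&(P[...,2]<.133)&(np.hypot(P[...,0]-.63,P[...,1]+.29)<.075); print(np.median(P[m][:,2]),cv2.minAreaRect(P[m][:,:2].astype(np.float32)))
```

```text
plate ((0.6292175054550171, -0.28974953293800354), (0.1202455684542656, 0.06426382064819336), 12.38593578338623) 28375 0.13044661033676533 [ 0.629123   -0.29004602  0.33471443] [-1.79977851e+02  3.15943431e-02  1.24125094e+01] 0.07481002565612223
tip [0.17555522 0.18378735 0.1919499  0.20996658 0.23033185]
0.1297736858350609 ((0.6313105225563049, -0.29189208149909973), (0.1271434724330902, 0.07258541136980057), 11.881155014038086)
```

View pics/s5.png

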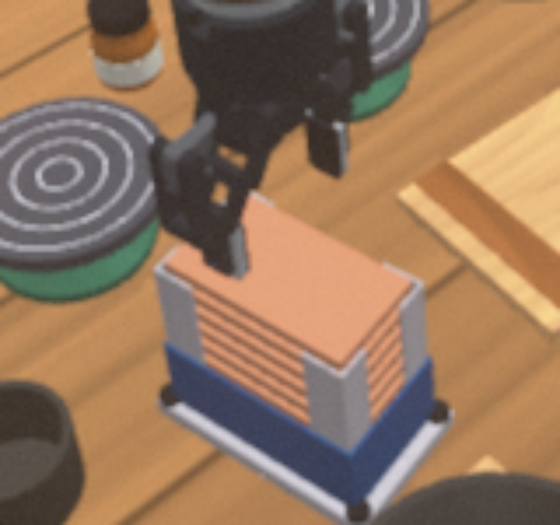

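View pics/w3.png

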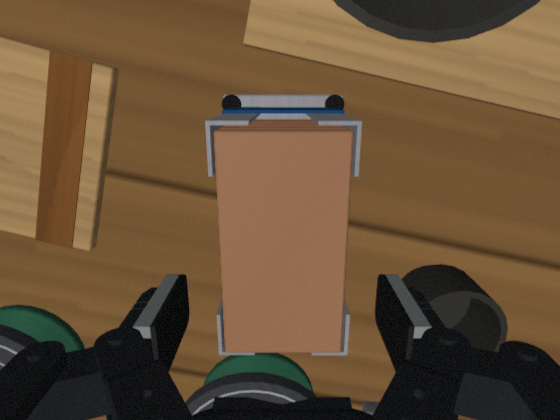

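The plate is aligned: its edges at 220 and 348 lie midway between the fingers at 187 and 377. Next I descend to TCP 0.289 and check tip height.

>>> {"fn": "servo_tool", "kwargs": {"motion": [[[0, 0, 0.04], [0, 0, 0]], [[0, 0, 0.04], [0, 0, 0]], [[0, 0, 0.012], [0, 0, 0]], [[0, 0, 0], [0, 0, 0]]]}}

```text
time_s: 14.98
tcp_pos: [0.6292, -0.2901, 0.2895]
eef_rot: [180.0, -0.0, 12.4]
contact_force: [-0.6, -0.3, 0.5]
width: 0.0743
grip_force: 0.0
```

Run:
```python
from w import *
im,d,K,R,t,P,st=look("wrist"); print(st['tcp_pos'],st['contact_force'],st['width'])
tp=st['tcp_pos']
c,s=np.cos(np.radians(12.39)),np.sin(np.radians(12.39)); X=(P[...,0]-tp[0])*c+(P[...,1]-tp[1])*s; Y=(P[...,0]-tp[0])*s-(P[...,1]-tp[1])*c
for sg in (1,-1):
    m=(np.abs(X)<.02)&(sg*Y>.0355)&(sg*Y<.05)&(P[...,2]>.105)&(P[...,2]<.2); print(m.sum(),np.percentile(P[m][:,2],[0,1,3,10]),np.percentile(sg*Y[m],[1,50,99]))
im,d,K,R,t,P,st=look("scene"); save("s6",cv2.resize(im[230:390,150:310],None,fx=3.5,fy=3.5,interpolation=cv2.INTER_CUBIC))
```

```text
[ 0.62923035 -0.29011093  0.28953964] [-0.57250349 -0.28505473  0.46713119] 0.07433583383598034
6682 [0.12505985 0.12810418 0.13121896 0.13744072] [0.03589343 0.03974725 0.04982153]
6421 [0.12478413 0.12813386 0.13094212 0.13730669] [0.03580521 0.04003245 0.0498597 ]
```

View pics/s6.png

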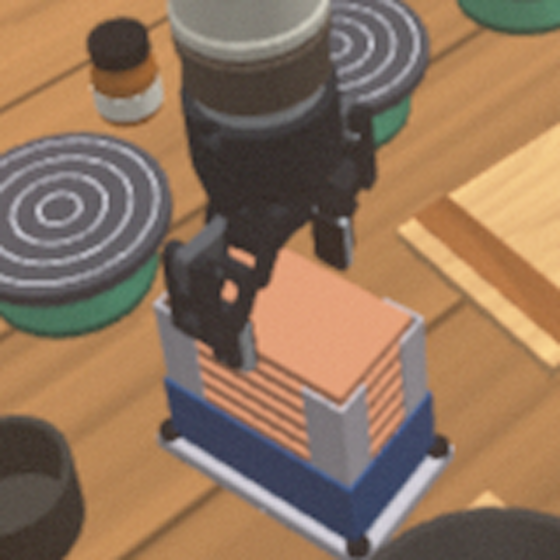

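>>> {"fn": "servo_tool", "kwargs": {"motion": [[[0, 0, 0.008], [0, 0, 0]], [[0, 0, 0], [0, 0, 0]], [[0, 0, 0], [0, 0, 0]], [[0, 0, 0], [0, 0, 0]], [[0, 0, 0], [0, 0, 0]], [[0, 0, 0], [0, 0, 0]]], "gripper": 0.3}}

```text
time_s: 15.82
tcp_pos: [0.6291, -0.2903, 0.2848]
eef_rot: [180.0, -0.0, 12.4]
contact_force: [1.3, -0.4, -0.5]
width: 0.0621
grip_force: 66.5
```

>>> {"fn": "servo_tool", "kwargs": {"motion": [[[0, 0, -0.01], [0, 0, 0]], [[0, 0, -0.02], [0, 0, 0]], [[0, 0, -0.03], [0, 0, 0]], [[0, 0, -0.04], [0, 0, 0]], [[0, 0, -0.06], [0, 0, 0]], [[0, 0, 0], [0, 0, 0]]]}}

```text
time_s: 16.58
tcp_pos: [0.6296, -0.2905, 0.3689]
eef_rot: [179.7, -0.3, 12.4]
contact_force: [-0.6, -1.1, -1.0]
width: 0.0617
grip_force: 66.3
```

Run:
```python
from w import *
im,d,K,R,t,P,st=look("scene"); save("s7",cv2.resize(im[180:390,150:310],None,fx=2.8,fy=2.8,interpolation=cv2.INTER_CUBIC)); print(st['contact_force'],st['width'],st['torque'])
im,d,K,R,t,P,st=look("wrist"); np.savez("w7.npz",im=im,P=P)
hs=cv2.cvtColor(im,cv2.COLOR_RGB2HSV)
m=(hs[...,1]>90)&(np.hypot(P[...,0]-.63,P[...,1]+.29)<.08)&(P[...,2]>.1);print(np.histogram(P[m][:,2],bins=np.arange(.1,.23,.005)))
q=P[m&(P[...,2]>.19)]
A=np.c_[q[:,:2],np.ones(len(q))]; print("tilt",np.linalg.lstsq(A,q[:,2],rcond=None)[0][:2],cv2.minAreaRect(q[:,:2].astype(np.float32)))
```

```text
[-0.6061305  -1.07562367 -1.03084835] 0.061749510418956745 [0.00419775 0.00223416 0.01670499]
(array([  103,     1,   108,   106,     0,   639,  1464,     0,     0,
           0,     0,     0,     0,     0,     0,     0,     0,     0,
           0,     1,   254, 42781,   286,   182,   205]), array([0.1  , 0.105, 0.11 , 0.115, 0.12 , 0.125, 0.13 , 0.135, 0.14 ,
       0.145, 0.15 , 0.155, 0.16 , 0.165, 0.17 , 0.175, 0.18 , 0.185,
       0.19 , 0.195, 0.2  , 0.205, 0.21 , 0.215, 0.22 , 0.225]))
tilt [-0.01426261  0.02770995] ((0.6335859298706055, -0.28883326053619385), (0.11101528257131577, 0.12890474498271942), 11.955924987792969)
```

View pics/s7.png

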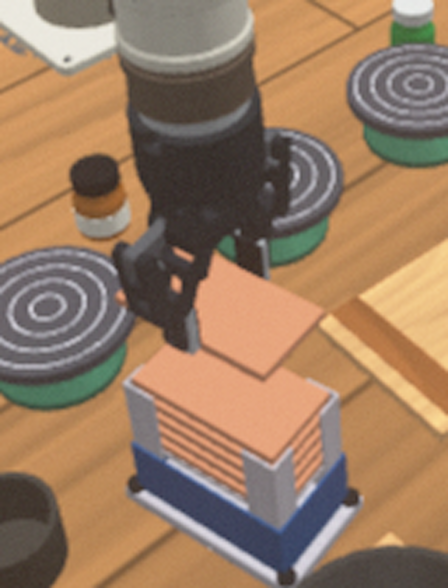

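Exactly one plate is held, level, and the stack has risen again. I carry it to wheel0.

>>> {"fn": "servo_tool", "kwargs": {"motion": [[[-0.084, -0.0095, 0], [0, 0, 0]], [[-0.084, -0.0095, 0], [0, 0, 0]], [[-0.084, -0.0095, 0], [0, 0, 0]], [[-0.084, -0.0095, 0], [0, 0, 0]], [[-0.0842, -0.0095, 0], [0, 0, 0]], [[0, 0, 0.08], [0, 0, 0]], [[0, 0, 0.08], [0, 0, 0]], [[0, 0, 0.06], [0, 0, 0]], [[0, 0, 0.03], [0, 0, 0]], [[0, 0, 0.015], [0, 0, 0]], [[0, 0, 0.006], [0, 0, 0]], [[0, 0, 0], [0, 0, 0]]]}}

```text
time_s: 18.18
tcp_pos: [0.4176, -0.3113, 0.2324]
eef_rot: [-180.0, 0.1, 12.4]
contact_force: [-9.4, 7.5, 19.8]
width: 0.0623
grip_force: 68.5
```

>>> {"fn": "servo_tool", "kwargs": {"motion": [[[0, 0, 0.001], [0, 0, 0]], [[0, 0, 0], [0, 0, 0]]]}}

```text
time_s: 18.42
tcp_pos: [0.4176, -0.3113, 0.2324]
eef_rot: [-180.0, 0.0, 12.4]
contact_force: [-11.0, 8.2, 23.2]
width: 0.0619
grip_force: 68.8
```

>>> {"fn": "servo_tool", "kwargs": {"motion": [[[0, 0, -0.007], [0, 0, 0]], [[0, 0, 0], [0, 0, 0]], [[0, 0, 0], [0, 0, 0]]]}}

```text
time_s: 18.8
tcp_pos: [0.4191, -0.3124, 0.2325]
eef_rot: [179.9, -0.0, 12.4]
contact_force: [0.3, 1.6, 2.1]
width: 0.0617
grip_force: 66.7
```

Run:
```python
from w import *
im,d,K,R,t,P,st=look("wrist"); print(st['tcp_pos'],st['contact_force'])
hs=cv2.cvtColor(im,cv2.COLOR_RGB2HSV)
w=np.hypot(P[...,0]-.4193,P[...,1]+.312)
m=(hs[...,1]>90)&(hs[...,0]<20)&(w<.07)&(P[...,2]>.064)&(P[...,2]<.09); q=P[m]; print(np.median(q[:,2]),np.percentile(q[:,2],[2,98]),cv2.minAreaRect(q[:,:2].astype(np.float32)))
m=(w<.08)&(P[...,2]>.055)&(P[...,2]<.0635)&(hs[...,1]<80); print(np.median(P[m][:,2]))
A=np.c_[q[:,:2]-q[:,:2].mean(0),np.ones(len(q))]; print("tilt",np.linalg.lstsq(A,q[:,2],rcond=None)[0])
print(circ_at(P,(.4193,-.312),.085,.056,.064))
im,d,K,R,t,P,st=look("scene"); w=np.hypot(P[...,0]-.4193,P[...,1]+.312)
hs=cv2.cvtColor(im,cv2.COLOR_RGB2HSV)
m=(hs[...,1]>90)&(hs[...,0]<20)&(w<.07)&(P[...,2]>.064)&(P[...,2]<.09); q=P[m]; print(np.median(q[:,2]),np.percentile(q[:,2],[2,98]))
```

```text
[ 0.41910144 -0.3123774   0.23253327] [0.30804727 1.6378807  2.09978236]
0.07444395645026486 [0.07315165 0.07564438] ((0.42255938053131104, -0.3112364113330841), (0.11207351088523865, 0.0646258220076561), 12.435094833374023)
0.06053835600370169
tilt [-0.00052455  0.00021416  0.07442563]
(((0.41767945885658264, -0.31098809838294983), 0.07010351121425629), np.float64(0.06053738413402224), 23675)
0.07402632859379499 [0.06932837 0.0769537 ]
```

Plate rests flat on the wheel (top at 0.074). Release and return to the dispenser.

>>> {"fn": "servo_tool", "kwargs": {"motion": [[[0, 0, 0], [0, 0, 0]], [[0, 0, 0], [0, 0, 0]], [[0, 0, 0], [0, 0, 0]], [[0, 0, -0.03], [0, 0, 0]], [[0, 0, -0.08], [0, 0, 0]], [[0, 0, -0.095], [0, 0, 0]], [[0.084, 0.0095, 0], [0, 0, 0]], [[0.084, 0.0095, 0], [0, 0, 0]], [[0.084, 0.0095, 0], [0, 0, 0]], [[0.084, 0.0095, 0], [0, 0, 0]], [[0.0842, 0.0095, 0], [0, 0, 0]], [[0, 0, 0], [0, 0, 0]]], "gripper": 0.75}}

```text
time_s: 20.4
tcp_pos: [0.6313, -0.2891, 0.334]
eef_rot: [-180.0, -0.0, 12.6]
contact_force: [-1.3, -0.3, 0.6]
width: 0.0746
grip_force: 0.0
```

```bash
cat > pl.py <<'E'
from w import *
def plate(c,cam="scene",z0=.07,z1=.08,P=None,im=None,r=.075):
    if P is None: im,d,K,R,t,P,st=look(cam)
    hs=cv2.cvtColor(im,cv2.COLOR_RGB2HSV); m=(hs[...,1]>90)&(hs[...,0]<20)&(np.hypot(P[...,0]-c[0],P[...,1]-c[1])<r)&(P[...,2]>z0)&(P[...,2]<z1)
    m=cv2.morphologyEx(m.astype(np.uint8),cv2.MORPH_OPEN,np.ones((3,3)))>0
    q=P[m]; print("plate",cv2.minAreaRect(q[:,:2].astype(np.float32)),np.median(q[:,2]),len(q))
E
python3 - <<'E'
from pl import *
im,d,K,R,t,P,st=look("scene"); plate((.4193,-.312),P=P,im=im); print("head",circ_at(P,(.4193,-.312),.085,.056,.064)[0])
im,d,K,R,t,P,st=look("wrist"); plate((.629,-.29),P=P,im=im,z0=.12,z1=.136); print(st['tcp_pos'])
E
```

```text
plate ((0.41909122467041016, -0.31366780400276184), (0.12340520322322845, 0.06444957852363586), 11.91440486907959) 0.07391009169685386 1184
head ((0.4197966754436493, -0.3110519051551819), 0.07223546504974365)
plate ((0.6291736960411072, -0.2897227108478546), (0.12030836939811707, 0.06432566046714783), 12.39879035949707) 0.13044448398009253 28444
[ 0.6298658  -0.2895866   0.33437327]
```

>>> {"fn": "servo_tool", "kwargs": {"motion": [[[0, 0, 0.04], [0, 0, 0]], [[0, 0, 0.04], [0, 0, 0]], [[0, 0, 0.015], [0, 0, 0]], [[0, 0, 0], [0, 0, 0]], [[0, 0, 0], [0, 0, 0]]]}}

```text
time_s: 21.12
tcp_pos: [0.629, -0.2905, 0.2887]
eef_rot: [179.9, -0.1, 12.4]
contact_force: [-0.9, 1.0, 0.2]
width: 0.0749
grip_force: 0.0
```

>>> {"fn": "servo_tool", "kwargs": {"motion": [[[0, 0, 0], [0, 0, 0]], [[0, 0, 0], [0, 0, 0]], [[0, 0, 0], [0, 0, 0]], [[0, 0, 0], [0, 0, 0]], [[0, 0, 0], [0, 0, 0]]], "gripper": 0.3}}

```text
time_s: 21.75
tcp_pos: [0.6292, -0.2903, 0.2873]
eef_rot: [180.0, -0.0, 12.4]
contact_force: [2.0, 0.3, 0.2]
width: 0.0622
grip_force: 67.2
```

>>> {"fn": "servo_tool", "kwargs": {"motion": [[[0, 0, -0.01], [0, 0, 0]], [[0, 0, -0.02], [0, 0, 0]], [[0, 0, -0.03], [0, 0, 0]], [[0, 0, -0.04], [0, 0, 0]], [[0, 0, -0.055], [0, 0, 0]], [[0, 0, 0], [0, 0, 0]]]}}

```text
time_s: 22.5
tcp_pos: [0.6296, -0.2904, 0.3687]
eef_rot: [179.8, -0.3, 12.4]
contact_force: [-0.4, -0.4, -2.9]
width: 0.0623
grip_force: 67.0
```

Run:
```python
from pl import *
im,d,K,R,t,P,st=look("scene"); print(st['tcp_pos'],st['width'],st['contact_force'])
plate((.6294,-.29),P=P,im=im,z0=.18,z1=.23); plate((.6294,-.29),P=P,im=im,z0=.126,z1=.134)
hs=cv2.cvtColor(im,cv2.COLOR_RGB2HSV);m=(hs[...,1]>90)&(hs[...,0]<20)&(np.hypot(P[...,0]-.629,P[...,1]+.29)<.08)&(P[...,2]>.1);print(np.histogram(P[m][:,2],bins=np.arange(.1,.23,.005))[0])
im,d,K,R,t,P,st=look("wrist")
hs=cv2.cvtColor(im,cv2.COLOR_RGB2HSV);m=(hs[...,1]>90)&(hs[...,0]<20)&(np.hypot(P[...,0]-.629,P[...,1]+.29)<.08)&(P[...,2]>.19);print("top",np.median(P[m][:,2]),st['tcp_pos'])
```

```text
[ 0.62957248 -0.29044848  0.3687386 ] 0.06229119932256812 [-0.41073152 -0.37031253 -2.89459187]
plate ((0.6322998404502869, -0.29098638892173767), (0.1198061853647232, 0.06594603508710861), 12.282950401306152) 0.20916266814620915 1271
plate ((0.6301344037055969, -0.29154500365257263), (0.12212342768907547, 0.0651891753077507), 13.370756149291992) 0.12971176451952765 1416
[111  17  90  80  44 879 575   0   0   0   0   0   0   0   0   0   0   0
   0   0  40 976 292   5   5]
top 0.20771327596634243 [ 0.62924203 -0.2903109   0.36651823]
```

>>> {"fn": "servo_tool", "kwargs": {"motion": [[[-0.0536, -0.0805, 0], [0, 0, 0]], [[-0.0536, -0.0805, 0], [0, 0, 0]], [[-0.0536, -0.0805, 0], [0, 0, 0]], [[-0.0536, -0.0805, 0], [0, 0, 0]], [[-0.0536, -0.0805, 0], [0, 0, 0]], [[-0.0537, -0.0804, 0], [0, 0, 0]], [[0, 0, 0.08], [0, 0, 0]], [[0, 0, 0.08], [0, 0, 0]], [[0, 0, 0.06], [0, 0, 0]], [[0, 0, 0.03], [0, 0, 0]], [[0, 0, 0.01], [0, 0, 0]], [[0, 0, 0], [0, 0, 0]]]}}

```text
time_s: 24.1
tcp_pos: [0.4196, -0.0888, 0.2344]
eef_rot: [-180.0, 0.1, 12.4]
contact_force: [0.2, 0.3, -1.6]
width: 0.0623
grip_force: 67.0
```

>>> {"fn": "servo_tool", "kwargs": {"motion": [[[0, 0, 0.004], [0, 0, 0]], [[0, 0, 0.002], [0, 0, 0]], [[0, 0, 0], [0, 0, 0]]]}}

```text
time_s: 24.48
tcp_pos: [0.4203, -0.089, 0.2331]
eef_rot: [180.0, -0.1, 12.4]
contact_force: [-2.9, 0.3, 8.0]
width: 0.0622
grip_force: 68.0
```

Run:
```python
from pl import *
im,d,K,R,t,P,st=look("wrist"); print(st['tcp_pos'],st['contact_force']); plate((.4207,-.0888),P=P,im=im,z0=.068,z1=.085)
print(circ_at(P,(.4207,-.0888),.085,.056,.064))
```

```text
[ 0.42032297 -0.08897792  0.23310995] [-2.93462114  0.28394672  7.99395619]
plate ((0.424460232257843, -0.08775539696216583), (0.11218246817588806, 0.06452666223049164), 12.424156188964844) 0.07443837940970084 43079
(((0.4186168909072876, -0.08879036456346512), 0.0700419619679451), np.float64(0.06053598276269656), 22546)
```

>>> {"fn": "servo_tool", "kwargs": {"motion": [[[0, 0, 0], [0, 0, 0]], [[0, 0, 0], [0, 0, 0]], [[0, 0, 0], [0, 0, 0]], [[0, 0, -0.03], [0, 0, 0]], [[0, 0, -0.08], [0, 0, 0]], [[0, 0, -0.096], [0, 0, 0]], [[0.0536, 0.0805, 0], [0, 0, 0]], [[0.0536, 0.0805, 0], [0, 0, 0]], [[0.0536, 0.0805, 0], [0, 0, 0]], [[0.0536, 0.0805, 0], [0, 0, 0]], [[0.0536, 0.0805, 0], [0, 0, 0]], [[0.0537, 0.0804, 0], [0, 0, 0]]], "gripper": 0.75}}

```text
time_s: 26.02
tcp_pos: [0.63, -0.2913, 0.3342]
eef_rot: [-180.0, 0.0, 12.4]
contact_force: [0.1, -0.7, -0.0]
width: 0.075
grip_force: 0.0
```

Run:
```python
from pl import *
im,d,K,R,t,P,st=look("scene"); plate((.42,-.089),P=P,im=im); print("head",circ_at(P,(.42,-.089),.085,.056,.064)[0])
im,d,K,R,t,P,st=look("wrist"); plate((.629,-.29),P=P,im=im,z0=.12,z1=.136); print(st['tcp_pos'])
```

```text
plate ((0.4487619400024414, -0.06864899396896362), (0.04996371641755104, 0.09639547765254974), 70.2483901977539) 0.07398967205181443 290
head ((0.4225839376449585, -0.08589661121368408), 0.06901650130748749)
plate ((0.6291626691818237, -0.28973573446273804), (0.12040498107671738, 0.06423172354698181), 12.397344589233398) 0.13044174013205018 29036
[ 0.63315222 -0.29530925  0.33120744]
```

>>> {"fn": "servo_tool", "kwargs": {"motion": [[[0, 0, 0], [0, 0, 0]], [[0, 0, 0.04], [0, 0, 0]], [[0, 0, 0.04], [0, 0, 0]], [[0, 0, 0.015], [0, 0, 0]], [[0, 0, 0], [0, 0, 0]], [[0, 0, 0], [0, 0, 0]]]}}

```text
time_s: 26.88
tcp_pos: [0.6291, -0.29, 0.2887]
eef_rot: [179.9, -0.1, 12.4]
contact_force: [-1.0, -0.5, 0.4]
width: 0.0746
grip_force: 0.0
```

>>> {"fn": "servo_tool", "kwargs": {"motion": [[[0, 0, 0], [0, 0, 0]], [[0, 0, 0], [0, 0, 0]], [[0, 0, 0], [0, 0, 0]], [[0, 0, 0], [0, 0, 0]], [[0, 0, 0], [0, 0, 0]]], "gripper": 0.3}}

```text
time_s: 27.5
tcp_pos: [0.6291, -0.2903, 0.2873]
eef_rot: [180.0, -0.0, 12.4]
contact_force: [1.1, -0.3, 0.2]
width: 0.0616
grip_force: 67.2
```

>>> {"fn": "servo_tool", "kwargs": {"motion": [[[0, 0, -0.01], [0, 0, 0]], [[0, 0, -0.02], [0, 0, 0]], [[0, 0, -0.03], [0, 0, 0]], [[0, 0, -0.04], [0, 0, 0]], [[0, 0, -0.055], [0, 0, 0]], [[0, 0, 0], [0, 0, 0]]]}}

```text
time_s: 28.25
tcp_pos: [0.6296, -0.2904, 0.3687]
eef_rot: [179.8, -0.3, 12.4]
contact_force: [0.7, 0.2, -2.8]
width: 0.0618
grip_force: 67.0
```

Run:
```python
from pl import *
im,d,K,R,t,P,st=look("scene"); print(st['tcp_pos'],st['width'],st['contact_force'])
plate((.6294,-.29),P=P,im=im,z0=.18,z1=.23); plate((.6294,-.29),P=P,im=im,z0=.126,z1=.134)
print("w2",circ_at(P,(.4212,.1015),.085,.056,.064)); print("w3",circ_at(P,(.42,.281),.085,.056,.064))
im,d,K,R,t,P,st=look("side"); save("side2",im); print("w2",circ_at(P,(.4212,.1015),.085,.056,.064)); print("w3",circ_at(P,(.42,.281),.085,.056,.064)); print("w1",circ_at(P,(.42,-.09),.085,.056,.064))
```

```text
[ 0.62957069 -0.29044264  0.36872617] 0.06177309121272128 [ 0.71572335  0.1847327  -2.832481  ]
plate ((0.6322333216667175, -0.29096609354019165), (0.11875613033771515, 0.06660762429237366), 11.850835800170898) 0.2091400271018227 1283
plate ((0.6299678683280945, -0.2913382649421692), (0.1214078888297081, 0.06601342558860779), 12.71811580657959) 0.12977393171233992 1424
w2 (((0.4222428500652313, 0.10243118554353714), 0.07211510837078094), np.float64(0.06009907610393643), 1321)
w3 (((0.4193260371685028, 0.28508004546165466), 0.07353474944829941), np.float64(0.05997951387154965), 1048)
w2 (((0.4204859137535095, 0.10144350677728653), 0.07342462241649628), np.float64(0.060146348180473555), 1318)
w3 (((0.41847655177116394, 0.28462928533554077), 0.07276995480060577), np.float64(0.0601974231159069), 1011)
w1 (((0.4180605113506317, -0.09082850813865662), 0.07129886746406555), np.float64(0.06001610753847507), 847)
```

>>> {"fn": "servo_tool", "kwargs": {"motion": [[[-0.03, -0.107, 0], [0, 0, 0]], [[-0.03, -0.107, 0], [0, 0, 0]], [[-0.03, -0.107, 0], [0, 0, 0]], [[-0.03, -0.107, 0], [0, 0, 0]], [[-0.03, -0.107, 0], [0, 0, 0]], [[-0.03, -0.107, 0], [0, 0, 0]], [[-0.03, -0.107, 0], [0, 0, 0]], [[-0.0288, -0.1064, 0], [0, 0, 0]], [[0, 0, 0.08], [0, 0, 0]], [[0, 0, 0.08], [0, 0, 0]], [[0, 0, 0.06], [0, 0, 0]], [[0, 0, 0.03], [0, 0, 0]]]}}

```text
time_s: 29.85
tcp_pos: [0.4199, 0.096, 0.2369]
eef_rot: [-179.7, 0.3, 12.8]
contact_force: [0.4, -0.2, -0.4]
width: 0.0615
grip_force: 66.9
```

>>> {"fn": "servo_tool", "kwargs": {"motion": [[[0, 0, 0.01], [0, 0, 0]], [[0, 0, 0.004], [0, 0, 0]], [[0, 0, 0.002], [0, 0, 0]], [[0, 0, 0], [0, 0, 0]]]}}

```text
time_s: 30.35
tcp_pos: [0.4201, 0.096, 0.2332]
eef_rot: [-179.8, 0.2, 12.8]
contact_force: [-9.5, -2.5, 17.5]
width: 0.0619
grip_force: 68.9
```

Run:
```python
from pl import *
im,d,K,R,t,P,st=look("wrist"); print(st['tcp_pos'],st['contact_force']); plate((.4212,.102),P=P,im=im,z0=.068,z1=.085)
print(circ_at(P,(.4212,.102),.085,.056,.064))
```

```text
[0.42012499 0.09597628 0.23320829] [-9.52999659 -2.4857985  17.46044139]
plate ((0.42313486337661743, 0.09762858599424362), (0.11249483376741409, 0.0648832768201828), 12.892695426940918) 0.07449631441806571 43039
(((0.4203651249408722, 0.10290180146694183), 0.0702831819653511), np.float64(0.06055450672339764), 26482)
```

>>> {"fn": "servo_tool", "kwargs": {"motion": [[[0, 0, -0.015], [0, 0, 0]], [[0.003, -0.0115, 0], [0, 0, 0.004]], [[0, 0, 0], [0, 0, 0]], [[0, 0, 0], [0, 0, 0]]]}}

```text
time_s: 30.9
tcp_pos: [0.4232, 0.0969, 0.2389]
eef_rot: [-179.5, 0.0, 12.8]
contact_force: [0.6, -0.6, -1.6]
width: 0.0624
grip_force: 67.0
```

Run:
```python
from w import *
im,d,K,R,t,P,st=look("wrist"); print(st['tcp_pos'],st['eef_rot'],circ_at(P,(.4212,.102),.085,.056,.064)[0],sensors.state()['tcp_pos'])
```

```text
[0.42321557 0.09686489 0.23889181] [-1.79525705e+02  3.69022998e-02  1.27536700e+01] ((0.4204191267490387, 0.10251516848802567), 0.0701134204864502) [0.42316177 0.09686411 0.23887271]
```

>>> {"fn": "servo_tool", "kwargs": {"motion": [[[0, 0, 0], [0, 0, 0]], [[0, 0, 0], [0, 0, 0]], [[0, 0, 0], [0, 0, 0]]]}}

```text
time_s: 31.32
tcp_pos: [0.4232, 0.0969, 0.2392]
eef_rot: [-179.5, 0.0, 12.8]
contact_force: [0.3, 0.1, -1.4]
width: 0.0624
grip_force: 67.0
```

Run:
```python
from w import *
s=sensors.state(); print(s['tcp_pos'],s['eef_rot'],s['joint_positions'].round(2),s['qd'].round(2),s['contact_force'])
```

```text
[0.42320839 0.09690577 0.23918798] [-1.79524908e+02  9.02960583e-03  1.27564977e+01] [ 12.75  15.24 -24.86  49.91   0.48 180.  ] [ 0.07 -0.08  0.14 -0.13  0.03 -0.11] [ 0.29831502  0.14096752 -1.35173184]
```

Joint 6 sits at its 180° limit here (yaw must exceed joint 1). I turn the tool by +20° and then recentre.

>>> {"fn": "servo_tool", "kwargs": {"motion": [[[0, 0, 0], [0, 0, -0.11]], [[0, 0, 0], [0, 0, -0.11]], [[0, 0, 0], [0, 0, 0]], [[0, 0, 0], [0, 0, 0]]]}}

```text
time_s: 31.82
tcp_pos: [0.4232, 0.0969, 0.2392]
eef_rot: [-179.6, -0.2, 32.4]
contact_force: [-0.1, -0.1, -1.6]
width: 0.0622
grip_force: 67.0
```

Run:
```python
from w import *
im,d,K,R,t,P,st=look("wrist"); print(st['eef_rot'],circ_at(P,(.4212,.102),.085,.056,.064)[0])
togo((.421,.1022,.235),32.5)
```

```text
[-1.79553537e+02 -1.61817049e-01  3.24200689e+01] ((0.4205423891544342, 0.10228990763425827), 0.07017764449119568)
p [0.4232 0.0969 0.2393] yaw 32.45 shift [ 0.0019 -0.0113  0.0085] turn z -0.0006
```

>>> {"fn": "servo_tool", "kwargs": {"motion": [[[0, 0, 0], [-0.005, -0.0018, 0]], [[0.002, -0.0113, 0], [0, 0, 0]], [[0, 0, 0.008], [0, 0, 0]], [[0, 0, 0], [0, 0, 0]], [[0, 0, 0], [0, 0, 0]]]}}

```text
time_s: 32.5
tcp_pos: [0.421, 0.1022, 0.2351]
eef_rot: [-180.0, 0.0, 32.6]
contact_force: [0.2, -0.7, -1.0]
width: 0.0618
grip_force: 67.0
```

Run:
```python
from w import *
s=sensors.state(); print(s['tcp_pos'].round(4),s['eef_rot'].round(2),s['joint_positions'].round(2),s['contact_force']); togo((.421,.1022,.232),32.5)
```

```text
[0.421  0.1022 0.2351] [-1.800e+02  2.000e-02  3.256e+01] [ 1.3650e+01  1.5470e+01 -2.5290e+01  4.9260e+01 -1.0000e-02  1.6109e+02] [ 0.20767527 -0.69129008 -1.01015482]
p [0.421  0.1022 0.2351] yaw 32.56 shift [0.     0.     0.0062] turn z 0.0006
```

Aligned and vertical; set it down and release.

>>> {"fn": "servo_tool", "kwargs": {"motion": [[[0, 0, 0.004], [0, 0, 0]], [[0, 0, 0.002], [0, 0, 0]], [[0, 0, 0], [0, 0, 0]]]}}

```text
time_s: 32.88
tcp_pos: [0.4211, 0.1022, 0.2332]
eef_rot: [180.0, -0.0, 32.6]
contact_force: [-3.0, 0.2, 7.1]
width: 0.0625
grip_force: 67.9
```

Run:
```python
from pl import *
im,d,K,R,t,P,st=look("wrist"); print(st['tcp_pos'],st['contact_force']); plate((.4212,.102),P=P,im=im,z0=.068,z1=.085)
print(circ_at(P,(.4212,.102),.085,.056,.064))
```

```text
[0.42112951 0.10217344 0.23318521] [-2.95839821  0.1550209   7.07900159]
plate ((0.4242718517780304, 0.1047416552901268), (0.11262618005275726, 0.06412573903799057), 32.57221603393555) 0.07445037695720225 43021
(((0.42046138644218445, 0.10236694663763046), 0.07011266052722931), np.float64(0.0605433654565592), 23713)
```

>>> {"fn": "servo_tool", "kwargs": {"motion": [[[0, 0, 0], [0, 0, 0]], [[0, 0, 0], [0, 0, 0]], [[0, 0, 0], [0, 0, 0]], [[0, 0, -0.03], [0, 0, 0]], [[0, 0, -0.08], [0, 0, 0]], [[0, 0, -0.096], [0, 0, 0]]], "gripper": 0.75}}

```text
time_s: 33.67
tcp_pos: [0.4206, 0.1021, 0.3355]
eef_rot: [-180.0, 0.2, 32.6]
contact_force: [1.0, 0.1, -0.7]
width: 0.0749
grip_force: 0.0
```

>>> {"fn": "servo_tool", "kwargs": {"motion": [[[-0.0088, 0.1107, 0], [0, 0, 0]], [[-0.0088, 0.1107, 0], [0, 0, 0]], [[-0.0088, 0.1107, 0], [0, 0, 0]], [[-0.0088, 0.1107, 0], [0, 0, 0]], [[-0.0088, 0.1107, 0], [0, 0, 0]], [[-0.0088, 0.1107, 0], [0, 0, 0]], [[-0.0088, 0.1107, 0], [0, 0, 0]], [[-0.0088, 0.1107, 0], [0, 0, 0]], [[0, 0, 0], [0, 0, 0.112]], [[0, 0, 0], [0, 0, 0.112]], [[0, 0, 0], [0, 0, 0]], [[0, 0, 0], [0, 0, 0]]]}}

```text
time_s: 35.17
tcp_pos: [0.6296, -0.2898, 0.3351]
eef_rot: [-180.0, 0.0, 12.6]
contact_force: [0.2, -0.0, 0.1]
width: 0.0746
grip_force: 0.0
```

Run:
```python
from pl import *
im,d,K,R,t,P,st=look("wrist"); plate((.629,-.29),P=P,im=im,z0=.12,z1=.136); print(st['tcp_pos'],st['eef_rot'])
s=sensors.state(); togo((.6294,-.2901,.335),12.39)
im,d,K,R,t,P,st=look("scene"); plate((.421,.102),P=P,im=im); print("head",circ_at(P,(.421,.102),.085,.056,.064)[0])
print("w3",circ_at(P,(.42,.285),.085,.056,.064))
```

```text
plate ((0.629207193851471, -0.28974321484565735), (0.12023544311523438, 0.06424877792596817), 12.371331214904785) 0.130447947259462 28308
[ 0.62964982 -0.28977319  0.33508367] [-1.79991171e+02  1.74059258e-02  1.25504971e+01]
p [ 0.6297 -0.2897  0.3353] yaw 12.53 shift [-0.0007  0.0006  0.0005] turn z 0.0015
plate ((0.4227883517742157, 0.10009180009365082), (0.11937516927719116, 0.06778808683156967), 30.798696517944336) 0.0739533571524256 657
head ((0.4206043779850006, 0.10061636567115784), 0.07290907949209213)
w3 (((0.4197525680065155, 0.2872891426086426), 0.07269192487001419), np.float64(0.059980551037807174), 1055)
```

>>> {"fn": "servo_tool", "kwargs": {"motion": [[[0, 0.0005, 0], [0, 0, 0.0015]], [[0, 0, 0.04], [0, 0, 0]], [[0, 0, 0.04], [0, 0, 0]], [[0, 0, 0.015], [0, 0, 0]], [[0, 0, 0], [0, 0, 0]], [[0, 0, 0], [0, 0, 0]]]}}

```text
time_s: 36.02
tcp_pos: [0.63, -0.2903, 0.2889]
eef_rot: [179.9, -0.1, 12.3]
contact_force: [0.2, -0.1, 0.7]
width: 0.0746
grip_force: 0.0
```

>>> {"fn": "servo_tool", "kwargs": {"motion": [[[0, 0, 0], [0, 0, 0]], [[0, 0, 0], [0, 0, 0]], [[0, 0, 0], [0, 0, 0]], [[0, 0, 0], [0, 0, 0]], [[0, 0, 0], [0, 0, 0]]], "gripper": 0.3}}

```text
time_s: 36.65
tcp_pos: [0.6298, -0.2902, 0.2879]
eef_rot: [180.0, -0.0, 12.3]
contact_force: [1.2, -0.7, 1.0]
width: 0.0623
grip_force: 67.0
```

>>> {"fn": "servo_tool", "kwargs": {"motion": [[[0, 0, -0.01], [0, 0, 0]], [[0, 0, -0.02], [0, 0, 0]], [[0, 0, -0.03], [0, 0, 0]], [[0, 0, -0.04], [0, 0, 0]], [[0, 0, -0.055], [0, 0, 0]], [[0, 0, 0], [0, 0, -0.1]], [[0, 0, 0], [0, 0, -0.1]], [[0, 0, 0], [0, 0, -0.1]], [[0, 0, 0], [0, 0, -0.1]], [[0, 0, 0], [0, 0, 0]], [[0, 0, 0], [0, 0, 0]]]}}

```text
time_s: 38.02
tcp_pos: [0.6297, -0.2902, 0.3658]
eef_rot: [180.0, -0.0, 48.1]
contact_force: [0.2, 0.0, -2.7]
width: 0.0619
grip_force: 66.8
```

Run:
```python
from pl import *
im,d,K,R,t,P,st=look("scene"); print(st['width'],st['contact_force'],st['joint_positions'].round(1),st['eef_rot'])
plate((.6294,-.29),P=P,im=im,z0=.18,z1=.23); plate((.6294,-.29),P=P,im=im,z0=.126,z1=.134)
togo((.419,.2855,.365),48)
```

```text
0.0618599309352724 [ 0.20037406  0.00353203 -2.74605414] [-24.7  37.9  32.   84.   -0.  107.1] [ 1.79972166e+02 -1.85082606e-03  4.81375498e+01]
plate ((0.630811870098114, -0.2921310365200043), (0.12014376372098923, 0.06715045124292374), 48.467960357666016) 0.20576467820629019 1456
plate ((0.6300214529037476, -0.29103371500968933), (0.12163366377353668, 0.06559989601373672), 12.365108489990234) 0.12967980917332075 1517
p [ 0.6297 -0.2902  0.3656] yaw 48.16 shift [ 0.5767 -1.082   0.0013] turn z 0.0018
```

>>> {"fn": "servo_tool", "kwargs": {"motion": [[[0.048, -0.0902, 0], [0, 0, 0]], [[0.048, -0.0902, 0], [0, 0, 0]], [[0.048, -0.0902, 0], [0, 0, 0]], [[0.048, -0.0902, 0], [0, 0, 0]], [[0.048, -0.0902, 0], [0, 0, 0]], [[0.048, -0.0902, 0], [0, 0, 0]], [[0.048, -0.0902, 0], [0, 0, 0]], [[0.048, -0.0902, 0], [0, 0, 0]], [[0.048, -0.0902, 0], [0, 0, 0]], [[0.048, -0.0902, 0], [0, 0, 0]], [[0.048, -0.0902, 0], [0, 0, 0]], [[0.048, -0.0902, 0], [0, 0, 0]]]}}

```text
time_s: 39.58
tcp_pos: [0.4168, 0.2865, 0.3658]
eef_rot: [180.0, -0.1, 48.2]
contact_force: [0.3, -0.4, -1.8]
width: 0.062
grip_force: 66.9
```

>>> {"fn": "servo_tool", "kwargs": {"motion": [[[0, 0, 0.08], [0, 0, 0]], [[0, 0, 0.08], [0, 0, 0]], [[0, 0, 0.06], [0, 0, 0]], [[0, 0, 0.03], [0, 0, 0]], [[0, 0, 0], [0, 0, 0]], [[0, 0, 0], [0, 0, 0]]]}}

```text
time_s: 40.33
tcp_pos: [0.4183, 0.2854, 0.2416]
eef_rot: [180.0, -0.1, 48.2]
contact_force: [0.1, -0.6, -0.7]
width: 0.0618
grip_force: 66.8
```

Run:
```python
from pl import *
im,d,K,R,t,P,st=look("wrist"); print(st['tcp_pos'],st['eef_rot'],st['contact_force'],st['joint_positions'].round(1)); 
print(circ_at(P,(.419,.2855),.085,.056,.064))
plate((.419,.2855),P=P,im=im,z0=.068,z1=.095)
im,d,K,R,t,P,st=look("side"); print(circ_at(P,(.419,.2855),.085,.056,.064))
```

```text
[0.41829044 0.28535437 0.24155492] [ 1.79963581e+02 -1.39042579e-01  4.82377564e+01] [ 0.11778283 -0.5888267  -0.72842418] [ 34.3  22.1 -14.2  53.6  -0.  166.1]
(((0.418205201625824, 0.28770601749420166), 0.07028885930776596), np.float64(0.06054290925173933), 22936)
plate ((0.4205683767795563, 0.2884767949581146), (0.11250346899032593, 0.06418462097644806), 48.38914108276367) 0.08237832772634782 42515
(((0.41979455947875977, 0.28338533639907837), 0.07220235466957092), np.float64(0.0601236416198606), 496)
```

>>> {"fn": "servo_tool", "kwargs": {"motion": [[[0.0022, -0.002, 0], [0, 0, 0]], [[0, 0, 0.008], [0, 0, 0]], [[0, 0, 0.005], [0, 0, 0]], [[0, 0, 0.003], [0, 0, 0]], [[0, 0, 0], [0, 0, 0]], [[0, 0, 0], [0, 0, 0]]]}}

```text
time_s: 41.18
tcp_pos: [0.4174, 0.2864, 0.2336]
eef_rot: [-180.0, -0.0, 48.3]
contact_force: [-2.5, -3.2, 9.4]
width: 0.0621
grip_force: 68.1
```

Run:
```python
from pl import *
im,d,K,R,t,P,st=look("wrist"); print(st['tcp_pos'],st['eef_rot'],st['contact_force'])
print(circ_at(P,(.419,.2865),.085,.056,.064))
plate((.419,.2865),P=P,im=im,z0=.068,z1=.095)
```

```text
[0.41742862 0.28636742 0.23357374] [-1.79998950e+02 -3.04558853e-02  4.82607888e+01] [-2.45805444 -3.2404717   9.36560943]
(((0.4184761643409729, 0.28764310479164124), 0.0701739564538002), np.float64(0.060548141146308763), 25917)
plate ((0.4193689823150635, 0.2892685532569885), (0.11261919140815735, 0.06434890627861023), 48.237037658691406) 0.07442990993979143 42541
```

Slightly off (about 2 mm); I correct it before releasing.

>>> {"fn": "servo_tool", "kwargs": {"motion": [[[0, 0, -0.008], [0, 0, 0]], [[0.0038, 0.0006, 0], [0, 0, 0]], [[0, 0, 0], [0, 0, 0]], [[0, 0, 0.007], [0, 0, 0]], [[0, 0, 0], [0, 0, 0]]]}}

```text
time_s: 41.85
tcp_pos: [0.4192, 0.2877, 0.2336]
eef_rot: [180.0, -0.0, 48.3]
contact_force: [-2.2, -1.7, 6.9]
width: 0.0623
grip_force: 67.8
```

>>> {"fn": "servo_tool", "kwargs": {"motion": [[[0, 0, 0], [0, 0, 0]], [[0, 0, 0], [0, 0, 0]], [[0, 0, 0], [0, 0, 0]], [[0, 0, -0.03], [0, 0, 0]], [[0, 0, -0.08], [0, 0, 0]], [[0, 0, -0.1], [0, 0, 0]], [[-0.08, 0.06, -0.05], [0, 0, 0]], [[-0.08, 0.06, -0.05], [0, 0, 0]], [[0, 0, 0], [0, 0, 0]], [[0, 0, 0], [0, 0, 0]]], "gripper": 0.75}}

```text
time_s: 43.1
tcp_pos: [0.4107, 0.1881, 0.3884]
eef_rot: [180.0, -0.1, 48.2]
contact_force: [0.2, -0.4, 0.1]
width: 0.0748
grip_force: 0.0
```

Run:
```python
from pl import *
im,d,K,R,t,P,st=look("scene"); save("end",im); print(st['tcp_pos'])
for c in [(.4193,-.312),(.42,-.089),(.421,.102),(.419,.287)]:
    plate(c,P=P,im=im); print("head",circ_at(P,c,.085,.055,.064)[0])
for c in [(.632,-.02),(.632,.1)]: print("cup",circ_at(P,c,.06,.06,.075))
im,d,K,R,t,P,st=look("side"); save("endside",im)
for c in [(.4193,-.312),(.42,-.089),(.421,.102),(.419,.287)]:
    try: plate(c,P=P,im=im); print("head",circ_at(P,c,.085,.055,.064)[0])
    except Exception: print("-")
```

```text
[0.41065221 0.18806109 0.38842675]
plate ((0.41955795884132385, -0.31334251165390015), (0.12369150668382645, 0.06515829265117645), 11.729818344116211) 0.07394977163992256 1194
head ((0.4199419617652893, -0.31220221519470215), 0.07089604437351227)
plate ((0.42233607172966003, -0.08967602252960205), (0.12035827338695526, 0.06777585297822952), 12.594364166259766) 0.07384036021841499 847
head ((0.42022690176963806, -0.0898364707827568), 0.07131174951791763)
plate ((0.42275044322013855, 0.10068871080875397), (0.12020334601402283, 0.06874589622020721), 31.13538360595703) 0.0738209954269993 652
head ((0.421450138092041, 0.10084974020719528), 0.07268547266721725)
plate ((0.42040908336639404, 0.28532975912094116), (0.11909930408000946, 0.06670631468296051), 48.97750473022461) 0.07382311026768484 512
head ((0.42026010155677795, 0.28741952776908875), 0.07277171313762665)
cup (((0.6336633563041687, -0.0193073321133852), 0.03432554006576538), np.float64(0.06632456961633013), 227)
cup (((0.6314084529876709, 0.09843295812606812), 0.03410873934626579), np.float64(0.06605762798781156), 210)
plate ((0.41900134086608887, -0.3129420876502991), (0.12237466871738434, 0.06427939981222153), 11.543800354003906) 0.07405424435617397 1247
head ((0.4187101125717163, -0.31229493021965027), 0.07142699509859085)
plate ((0.42154520750045776, -0.09009620547294617), (0.12256545573472977, 0.0664110779762268), 11.332429885864258) 0.0741148591540145 872
head ((0.4173634350299835, -0.09061239659786224), 0.07201407104730606)
plate ((0.4219619929790497, 0.10059069097042084), (0.1221204549074173, 0.06470315903425217), 32.48902130126953) 0.07410946016351777 630
head ((0.42151638865470886, 0.1002015769481659), 0.07168111205101013)
plate ((0.4193004369735718, 0.28609827160835266), (0.1255134493112564, 0.06354808062314987), 48.83771514892578) 0.07411700223742433 490
head ((0.41871094703674316, 0.2839859127998352), 0.07135405391454697)
```

View pics/end.png

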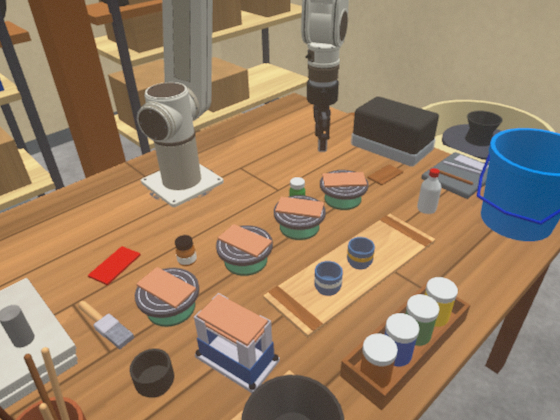

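The picture shows the four plates flat on the wheels at (165,288), (245,240), (300,208) and (344,180). Both cups stand on the board at (328,277) and (361,252), and two spare plates remain in the dispenser; nothing else has moved.

```bash
python3 -c "
from plant import env; print(env.sign_off())"
```

```text
the job is handed in; nothing more can be done
None
```

The job is handed in: both painted cups stand upright on the ware board, one blank plate lies flat on each of the four wheels (about 2 mm off centre at most by the last camera check, though one side-camera reading at wheel1 showed 4 mm), and two spare plates remain in the dispenser.

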